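# Put the stray countersink into the empty bay

### The arm

A 6-joint arm with a two-finger parallel gripper is mounted at the origin on the work surface. World frame = base frame: x ahead of the robot, y to its left, z up, the work surface at z = 0. Lengths are in m, angles in rad, forces in N, time in s.
With the tool pointing down it reaches from about 0.275 to 0.825 m from the base axis. Payload 5.2 kg.
Tool frame: the origin (TCP) lies at the very end of the fingers, on their centre line; the grasp point (between the pads) lies 19 mm behind it (robot.hold_point_z is the distance from the TCP to the grasp point, in m); z points along the fingers, y is the line along which they close (so a half turn about z gives the same grasp; the last joint's range is limited). The gripper opens to 93 mm and grips with 3 to 60 N. Pads are 15 mm wide; open, the fingers measure 128 mm over their backs; the gripper's body (75 mm by 188 mm) begins 65 mm behind the grasp point.
Start: joints at [0.983, 0.259, 1.535, -0, 1.348, -0.203], TCP at [0.206, 0.51, 0.219] pointing down, gripper open.
Joint ranges: [-3.14, 3.14], [-0.91, 2.08], [0.19, 2.58], [-1.22, 4.36], [0.22, 2.71], [-3.12, 3.12]. Speed limits (rad/s): [2.57, 2.57, 3.14, 3.14, 3.14, 3.14].

### API

Orientations are given as [roll, pitch, yaw] about the fixed x, y, z axes, in that order (R = Rz(yaw) Ry(pitch) Rx(roll)).
In Python, from workcell import robot gives the robot as it stands. Calls block until the motion is done:
- robot.move_ptp(position, orientation): joint-space move of the TCP to a pose.
- robot.line_to(position, max_speed=0.15, orientation=None, contact_N=None): straight line of the TCP; orientation=None keeps the orientation; max_speed is the mean speed in m/s. With contact_N (N) it stops when the force on the tool has changed by that much, and returns True; else False.
- robot.move_j(angles): joint-space move.
- robot.grip(opening): finger opening in m; the grip force is fixed at half the most; returns when the fingers have stopped.
- robot.pause(seconds).
- robot.solve_ik(position, orientation): joint angles nearest the present ones, or None.
- robot.snapshot(name): name is "side" or "top" or "wrist"; returns the picture (384x512x3 uint8, blue, green, red); there is no depth.
- robot.get_calibration(name): a dict with "mtx" (3x3 intrinsics, pixels), "k1" (the pictures are not rectified: a ray, as slopes to the right and down, at radius r is drawn at 1 + k1 r^2 times it, then the intrinsics apply), "R" (3x3) and "t" (3): a world point X has camera coordinates R X + t; the wrist camera has in their place "tool_from_camera" (4x4, takes a point from camera to tool coordinates, whose origin is the TCP and whose axes are the flange's). Camera axes: x right, y down, z forward; pixel columns grow to the right and rows downward; lengths in m; the calibration is good to about 2 mm. A picture is of the moment at which its call begins: read the wrist's pose just before it. get_calibration takes no time and is no camera call.
A pose or a line that the arm cannot do raises robot.IKError and nothing moves.
- robot.hand_in(): hands the job in; it is judged then, once.
Readings, each from a call of its own:
- robot.get_t(): time.
- robot.get_joint_pos(): joint angles.
- robot.get_joint_vel(): joint speeds.
- robot.get_joint_torque(): joint torques, N m.
- robot.get_tool_pos(): TCP position.
- robot.get_ee_rot(): TCP orientation.
- robot.get_ft_force(): force on the tool from outside, world axes, zero at the start.
- robot.get_torque(): the same for the moment, N m.
- robot.get_width(): finger opening in m.
- robot.get_grip_force(): force on a finger pad.
Only numpy, scipy, OpenCV 4.12 (cv2) and the standard library are available. Lean on these libraries where they do the work, as an engineer would, in place of code of your own. Each camera call takes 0.05 s, during which the arm holds its last target. There are 200 camera calls.

### The job

One countersink was left lying out on the cart. Lay it on its side in the one empty bay of the open countersink case, lengthwise along the bay (nose either way), setting it down rather than dropping it, and leave the two countersinks already in the case where they are.

Things in the scene. Friction and masses are not known exactly. Their poses are not given: they have to be found in the camera images.
- loose_center (a point): A steel countersink 96 mm long, lying on its side: octagonal body (30 mm across flats, 40 mm long) in the middle, fluted cone nose towards its +x end (28 mm long), thin round shank (12 mm diameter, 28 mm long) towards -x. 0.2 to 0.4 kg. The point is its centre, on its long axis (x) at mid-length, 15 mm above what it lies on; z up. This is the stray one, lying on the cart top outside the case, at any yaw.
- stored_a_center (a point): A steel countersink 96 mm long, lying on its side: octagonal body (30 mm across flats, 40 mm long) in the middle, fluted cone nose towards its +x end (28 mm long), thin round shank (12 mm diameter, 28 mm long) towards -x. 0.2 to 0.4 kg. The point is its centre, on its long axis (x) at mid-length, 15 mm above what it lies on; z up. It lies in one of the three bays of the case, lengthwise.
- stored_b_center (a point): A steel countersink 96 mm long, lying on its side: octagonal body (30 mm across flats, 40 mm long) in the middle, fluted cone nose towards its +x end (28 mm long), thin round shank (12 mm diameter, 28 mm long) towards -x. 0.2 to 0.4 kg. The point is its centre, on its long axis (x) at mid-length, 15 mm above what it lies on; z up. It lies in another of the three bays of the case, lengthwise.
- case_center (a point): Fixed open black case, no lid, 134 (x) by 276 mm (y), rim 14 mm high. Point: centre of its underside, on the cart top; z up. Three equal grey bays, centred at y = -88, 0 and +88 mm in its frame, each 120 mm long (x) by 82 mm wide inside; floor 7 mm, tops of the 3 mm walls 14 mm above the cart. A countersink in a bay has its centre 22 mm above the cart. Two bays are occupied; one (any) is empty.
Mind the look-alikes: they are no part of the job. Leave any orange look-alike of the part that bears loose_center alone.

How it is judged:
By the outcome, as a careful person would: the job done as asked, in the order asked, and still so for the second after the job is handed in, with the robot touching nothing.
It also fails if it takes over 38 s, if anything falls off the work surface, if the arm or the gripper's body presses on something with over 40 N, if the wrist force passes 120 N, or if a joint passes its speed limit or range.

## Working session

There is one attempt and no reset: what is moved stays moved. The work goes in short steps, each a Python script; the robot and the scene stay as the last script left them, time stands still between calls to the robot, and variables do not carry over. Pictures are saved under pics/ and viewed, at most 10 in all, crops included, and the job is handed in when it is done.

```bash
mkdir -p pics
cat > h.py <<'E'
import numpy as np, cv2
from workcell import robot
def px2w(cal,u,v,z,R=None,t=None):
    K=np.array(cal["mtx"]);k=cal["k1"]
    R=np.array(cal["R"]) if R is None else R; t=np.array(cal["t"]) if t is None else t
    p=cv2.undistortPoints(np.array([[[u,v]]],float),K,np.array([k,0,0,0],float))[0,0]
    # model: distorted = ray*(1+k1 r^2), the OpenCV model
    d=R.T@np.array([p[0],p[1],1]); c=-R.T@t
    return c+d*(z-c[2])/d[2]
E
python3 - <<'E'
from h import *
a=robot.snapshot("top");b=robot.snapshot("side")
cv2.imwrite("pics/top.png",cv2.resize(a,(800,600)));cv2.imwrite("pics/side.png",b)
cv2.imwrite("pics/top_raw.png",a)
print(robot.get_calibration("top"),robot.get_calibration("wrist"),robot.get_t(),robot.get_ee_rot())
E
```

```text
{'mtx': array([[382.06868199,   0.        , 255.23773131],
       [  0.        , 382.06868199, 192.43640732],
       [  0.        ,   0.        ,   1.        ]]), 'k1': -0.08593060231260363, 'R': array([[-0.13968373, -0.990181  ,  0.00548166],
       [-0.96966841,  0.13566446, -0.20331831],
       [ 0.20057826, -0.03371565, -0.97909735]]), 't': array([0.05550167, 0.60627995, 0.84924782])} {'mtx': array([[333.55503957,   0.        , 259.10411236],
       [  0.        , 333.55503957, 191.69677699],
       [  0.        ,   0.        ,   1.        ]]), 'k1': -0.08892746068840013, 'tool_from_camera': array([[-1.13069193e-03, -9.53220844e-01, -3.02272632e-01,
         8.50622376e-02],
       [ 9.99998943e-01, -8.01484633e-04, -1.21313952e-03,
        -1.19236878e-03],
       [ 9.14123009e-04, -3.02273684e-01,  9.53220743e-01,
        -1.65911933e-01],
       [ 0.00000000e+00,  0.00000000e+00,  0.00000000e+00,
         1.00000000e+00]])} 0.1 [-3.13996740e+00 -3.04205310e-04  2.75686211e+00]
```

View pics/top.png

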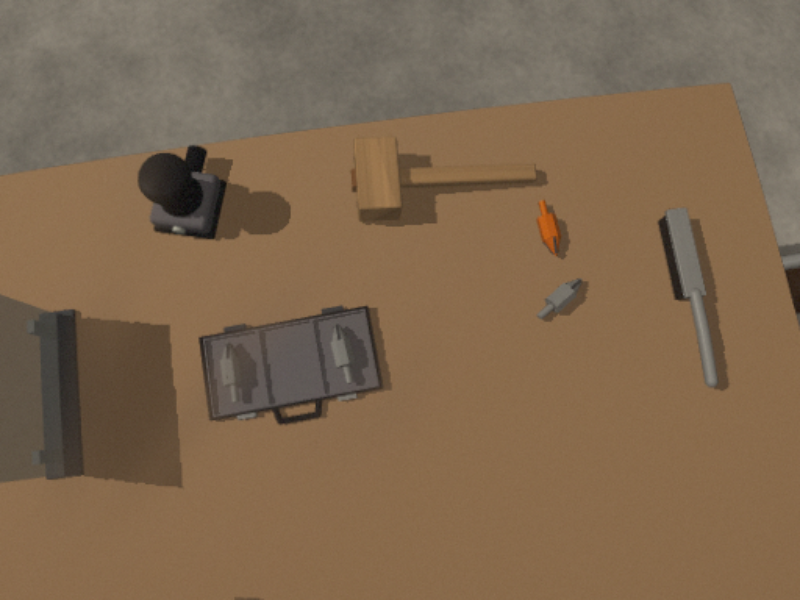

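View pics/side.png

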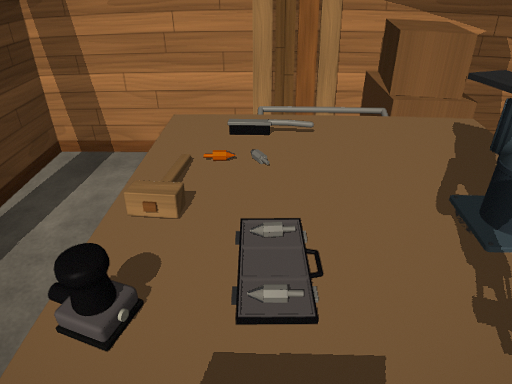

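The top view (800x600) shows the loose grey countersink with its shank end near (541,316) and its nose near (581,281). The orange look-alike is at (549,229). The case corners are about (201,337), (368,308), (381,387) and (211,418), and the middle bay at about (292,362) is empty.

Run:
```python
from h import *
c=robot.get_calibration("top")
f=lambda u,v,z:px2w(c,(u+.5)*.64-.5,(v+.5)*.64-.5,z)
a,b=f(541,316,.012),f(581,281,.015)
print("loose",a,b,(a+b)/2,np.linalg.norm(a-b),np.arctan2(*(b-a)[1::-1]))
C=[f(*p,.014) for p in((201,337),(368,308),(381,387),(211,418))]
print(C,np.mean(C,0),[np.linalg.norm(C[i]-C[i-1]) for i in range(4)])
d=C[1]-C[0]+C[2]-C[3];print("long axis",np.arctan2(d[1],d[0]))
for n,p in dict(sa=(229,375),sb=(343,353)).items(): print(n,f(*p,.022))
print("orange",f(549,229,.015))
```

```text
loose [ 0.56209051 -0.25450594  0.012     ] [ 0.60955958 -0.33019723  0.015     ] [ 0.58582504 -0.29235159  0.0135    ] 0.08939510135205825 -1.0106591871843615
[array([0.6035527 , 0.29145577, 0.014     ]), array([0.61345768, 0.0199839 , 0.014     ]), array([0.4857317 , 0.01619653, 0.014     ]), array([0.47383062, 0.28592003, 0.014     ])] [0.54414317 0.15338906 0.014     ] [np.float64(0.12984014511740488), np.float64(0.27165250918666445), np.float64(0.12778212595977925), np.float64(0.26998592900391266)]
long axis -1.5305257093718243
sa [0.53599527 0.24951179 0.022     ]
sb [0.54598165 0.06799189 0.022     ]
orange [ 0.7042191  -0.29489952  0.015     ]
```

```bash
cat >> h.py <<'E'
def wcal():
    c=dict(robot.get_calibration("wrist"));p=robot.get_tool_pos();r=robot.get_ee_rot()
    from scipy.spatial.transform import Rotation as S
    T=np.eye(4);T[:3,:3]=S.from_euler("xyz",r).as_matrix();T[:3,3]=p
    M=np.linalg.inv(T@np.array(c["tool_from_camera"]));c["R"]=M[:3,:3];c["t"]=M[:3,3];return c
E
python3 - <<'E'
from h import *
import pickle
for y in(-1.011,2.131):
    q=robot.solve_ik([.586,-.292,.13],[np.pi,0,y]);print(y,q)
for y in(.04,.04-np.pi):
    q=robot.solve_ik([.544,.153,.13],[np.pi,0,y]);print(y,q)
robot.move_ptp([.544,.153,.16],[np.pi,0,.04-np.pi])
c=wcal();a=robot.snapshot("wrist");cv2.imwrite("pics/w1.png",a);pickle.dump(c,open("c1","wb"))
robot.move_ptp([.586,-.292,.13],[np.pi,0,2.131])
c=wcal();a=robot.snapshot("wrist");cv2.imwrite("pics/w2.png",a);pickle.dump(c,open("c2","wb"))
print(robot.get_t(),robot.get_joint_pos(),robot.get_tool_pos())
E
```

```text
-1.011 [-6.32332181e-01  5.08511581e-01  1.38360239e+00 -4.44089210e-16
  1.24947868e+00  1.94946415e+00]
2.131 [-0.63233218  0.50851158  1.38360239  0.          1.24947868 -1.19253585]
0.04 [ 7.68196069e-02  3.58833005e-01  1.62258326e+00 -4.44089210e-16
  1.16017639e+00  1.60761593e+00]
-3.101592653589793 [ 0.07681961  0.35883301  1.62258326  0.          1.16017639 -1.53397672]
3.6417 [-6.30112211e-01  5.07855112e-01  1.38403314e+00  4.03859852e-04
  1.24958222e+00 -1.19265442e+00] [ 0.58655316 -0.2904561   0.13025766]
```

View pics/w1.png

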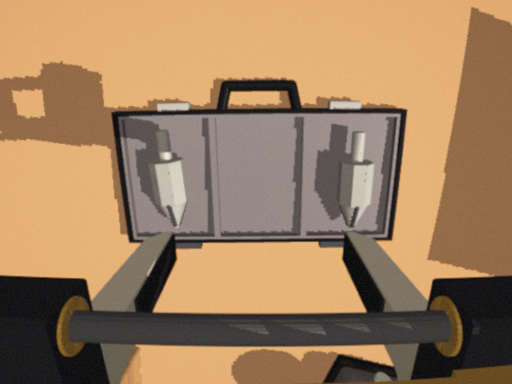

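View pics/w2.png

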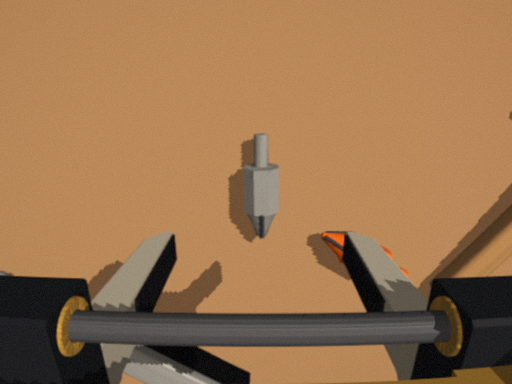

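w1: case rim corners are about (113,111), (406,109), (395,241) and (129,243), and the middle bay is empty. w2: the loose part has its shank end at (261,134) and its nose tip at (262,238), aligned with the fingers. The orange one lies clear of the finger paths, beyond the right finger.

Run:
```python
from h import *
import pickle
c=pickle.load(open("c1","rb"))
C=[px2w(c,*p,.014) for p in((113,111),(406,109),(395,241),(129,243))]
print(np.mean(C,0),[np.linalg.norm(C[i]-C[i-1]) for i in range(4)])
d=C[1]-C[0]+C[2]-C[3];print("case yaw",np.arctan2(d[1],d[0])-np.pi/2)
M=[px2w(c,*p,.014) for p in((215,112),(304,111),(302,239),(217,240))];print("bay",np.mean(M,0))
c=pickle.load(open("c2","rb"))
a,b=px2w(c,261,134,.019),px2w(c,262,238,.015)
print("loose",(a+b)/2,np.linalg.norm(a-b),np.arctan2(*(b-a)[1::-1]))
print("body",px2w(c,261,190,.03))
```

```text
[0.54480944 0.15421217 0.014     ] [np.float64(0.13536156523832862), np.float64(0.2727946144786001), np.float64(0.13503697714585403), np.float64(0.2790265462422715)]
case yaw 0.04709062394007457
bay [0.54434082 0.15295367 0.014     ]
loose [ 0.58796927 -0.29166285  0.017     ] 0.09651786221284511 -0.9982650154617423
body [ 0.5858922  -0.28936635  0.03      ]
```

Run:
```python
from h import *
o=[np.pi,0,2.142]
robot.grip(.07)
robot.line_to([.587,-.291,.05],orientation=o)
print(robot.line_to([.587,-.291,.0055],max_speed=.06,contact_N=8),robot.get_tool_pos())
robot.grip(0.0)
print(robot.get_width(),robot.get_grip_force(),robot.get_tool_pos())
robot.line_to([.587,-.291,.12])
print(robot.get_width(),robot.get_grip_force(),robot.get_ft_force())
robot.move_ptp([.5445,.1535,.12],[np.pi,0,.045-np.pi]); robot.pause(.2)
print(robot.get_tool_pos(),robot.get_ee_rot(),robot.get_width(),robot.get_t())
cv2.imwrite("pics/w3.png",robot.snapshot("wrist"))
```

```text
False [ 0.58724122 -0.2911774   0.00572535]
0.029563442945260393 29.999996486585587 [ 0.58721327 -0.29091092  0.00561814]
0.02973691468188441 29.999270292464644 [-0.87642261 -0.93145563 -2.66475099]
[0.54496049 0.15252269 0.11991813] [-3.14147806e+00  1.90242220e-05 -3.09833440e+00] 0.02971000983093481 9.3
```

View pics/w3.png

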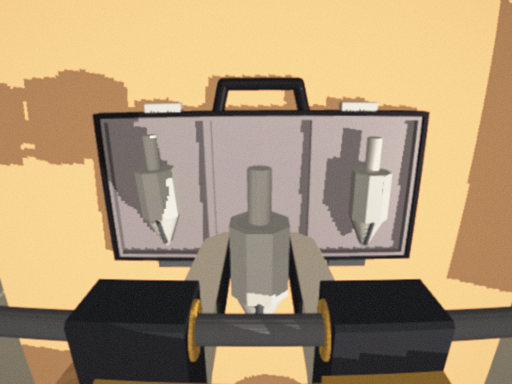

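The part is held level and aligned over the empty middle bay, shank end at (260,168). Next I lower it until contact.

Run:
```python
from h import *
robot.line_to([.5445,.1535,.03],max_speed=.1)
print(robot.line_to([.5445,.1535,.0105],max_speed=.02,contact_N=4),robot.get_tool_pos(),robot.get_ft_force())
robot.grip(.037); robot.pause(.2)
print(robot.get_width(),robot.get_tool_pos())
p=robot.get_tool_pos()
robot.line_to([p[0],p[1],.06],max_speed=.08)
robot.line_to([.5445,.1535,.16])
robot.pause(.2)
cv2.imwrite("pics/w4.png",robot.snapshot("wrist"));print(robot.get_t())
```

```text
True [0.5442488  0.15347002 0.01258267] [-0.41855483  0.55681748  5.25350102]
0.0367746736182706 [0.54287866 0.15339034 0.01131501]
13.625
```

View pics/w4.png

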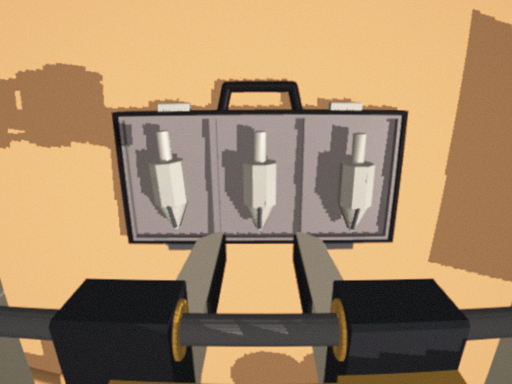

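The part lies flat and centred in the middle bay, shank end at (260,132) and nose at (260,228). The two stored ones are unmoved.

```bash
python3 -c "
from workcell import robot
print(robot.hand_in())"
```

```text
the job is handed in; nothing more can be done
None
```

The loose countersink is lying lengthwise in the middle bay of the case, set down on contact; the two stored ones look unmoved in the final picture, and the job is handed in at about 14 s.

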